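Set and close the cam-lever specimen clamp

ROBOT

A 6-joint arm with a two-finger parallel gripper is mounted at the origin on a cart in front of the work surface, level with it; the furniture and walls round the work are solid. World frame = base frame: x ahead of the robot, y to its left, z up, the work surface at z = 0. Lengths are in m, angles in rad, forces in N, time in s.
With the tool pointing down it reaches from about 0.425 to 0.95 m from the base axis. Payload 3.5 kg.
Tool frame: the origin (TCP) lies midway between the tips of the shut fingers; the grasp point (between the pads) lies 19 mm behind it (ctrl.pinch_z is the distance from the TCP to the grasp point, in m); z points along the fingers, y is the line along which they close (so a half turn about z gives the same grasp; the last joint's range is limited). The gripper opens to 85 mm and grips with 20 to 120 N. Pads are 22 mm wide; open, the fingers measure 114 mm over their backs; the gripper's body (76 mm by 85 mm) begins 54 mm behind the grasp point. The pads swing forward as they close: fully open they stand 13 mm farther back than shut.
Start: joints at [-0.15, 0.286, 1.577, -0, 1.279, -0.15], TCP at [0.675, 0, 0.231] pointing down, gripper open.
Joint ranges: [-2.77, 2.77], [-0.9, 2.22], [0.21, 2.48], [-1.53, 4.67], [0.24, 2.81], [-2.84, 2.84]. Speed limits (rad/s): [2.79, 2.79, 3.14, 3.14, 3.14, 3.14].

INTERFACE

Orientations are given as a unit quaternion [x, y, z, w].
In Python, from plant import get_state, viewer, sign_off, ctrl gives the robot as it stands. The module is installed in compiled form; this text tells all that it offers.
- The arm moves only by the shell command python3 -m handwheel 'ROWS' [FORCE]. ROWS is JSON, a list that holds one entry, the list of rows, each a list of 5 numbers: the finger opening in m, from 0 to 0.0854, then the shift along the tool's x, y, z in m, then the turn about the tool's z in degrees. In form: [[[claw, x, y, z, spin], ...]]. A call has 1 to 12 rows; each row shifts and turns the commanded pose from where the row before left it, along the tool's axes as they then stand; what a row does not reach is not made up. A row lasts 1/12 s, in which the tool goes at most 41.7 mm and 7.16 degrees, less where a joint would pass 70% of its speed; a pose out of reach is approached as far as the arm can. A call is refused whole if a number of a shift passes 0.0417 or a number of a turn 7.16, either way. A call with a gripper value outside its range is refused whole. The fingers move at their own pace and stop on an object; FORCE is the grip in N (left out, the last holds). Time passes only in rows, so rows that do not move let the fingers close. It gives the time, the measured TCP pose, the force, the opening and the grip force at its end, in the units of the state.
- get_state(): the state, without advancing time (a new reading comes with each control period).
- viewer.read_camera(name): name is "scene" or "side" or "wrist"; returns the picture (384x512x3 uint8, blue, green, red); there is no depth.
- viewer.camera_params(name): a dict with "fov_y" (degrees; the focal length in pixels is half the picture's height over the tangent of half this angle, whatever the lens; pixels are square), "cx", "cy" (the principal point, pixels), "k1" (the pictures are not rectified: a ray, as slopes to the right and down, at radius r is drawn at 1 + k1 r^2 times it, then the intrinsics apply), "xyz" and "attitude" of the camera in the world; the wrist camera has in their place "hand_eye" (4x4, takes a point from camera to tool coordinates, whose origin is the TCP and whose axes are the flange's). Camera axes: x right, y up, looking along -z (the intrinsics and any distortion apply to the point x, -y, -z); pixel columns grow to the right and rows downward; lengths in m; the calibration is good to about 2 mm. A picture is of the moment at which its call begins: read the wrist's pose just before it. camera_params takes no time and is no camera call.
- sign_off(): hands the job in; it is judged then, once.
Trained networks look in the newest picture that a camera, given by its name, has taken for a name from the list of things; names that differ only in an ending like _2 or _b are one class to them, and where a whole thing is asked for, a point or a joint stands for the part that bears it (a point fixed in the world has none). Each returns a list of dicts, best first, with "confidence" (0 to 1); they miss things now and then, are a little off and sometimes report something else, mostly with a low value. They report only what shows in the picture. A call takes as long as a camera call. They do not tell look-alikes from the thing itself.
- viewer.look_for(camera, name): "extent" ([left, top, width, height] as shares, 0 to 1, of the picture: columns of its width, rows of its height, round what is visible of it).
- viewer.outline_of(camera, name): "mask" (384x512 bool, what is visible of it) and "extent" ([left, top, width, height] as shares, 0 to 1, of the picture: columns of its width, rows of its height, round what is visible of it).
- viewer.pinpoint(camera, name): "xy" ([column, row] as shares, 0 to 1, of the picture: columns of its width, rows of its height: a listed point, or the origin of a listed thing).
The state is a dict: "time": time; "qpos": joint angles; "dq": joint speeds; "joint_efforts": joint torques, N m; "eef_pos": TCP position; "tcp_rot": TCP orientation; "contact_force": force on the tool from outside, world axes, zero at the start; "wrist_torque": the same for the moment, N m; "opening": opening from 0.0 (shut) to 1.0 (fully open); "finger_force": force on a finger pad.
Only numpy, scipy, OpenCV 4.12 (cv2) and the standard library are available. Lean on these libraries where they do the work, as an engineer would, in place of code of your own. Each camera call takes 0.05 s, during which the arm holds its last target. There are 200 camera calls.

TASK

Clamp the brittle sample block that stands loose in the specimen clamp: with the cam lever still open, tighten the star nut on the opposite end (clockwise as seen from that end) just until the block is pinched and the lever meets firm resistance as it starts to close, then swing the lever fully home so that it holds the block firmly. Feel your way, do not overtighten and crush the block, and leave the things round the clamp where they are.

Things in the scene. Friction and masses are not known exactly. Their poses are not given: they have to be found in the camera images.
- clamp: Specimen clamp screwed to the worktop: aluminium base plate 116 x 126 x 12 mm, fixed jaw and moving jaw (66 mm wide in x, tops 94 to 96 mm up) facing each other along its y, and a drawbar along y through both, 60 mm up. Origin: underside, below the drawbar; z up. Star nut with a toothed ring on the +y end outside the moving jaw, cam lever on the -y end outside the fixed jaw. The frame never moves.
- nut_center (a point): Centre of the black star nut, 60 mm up: hub 27 mm across, four round arms square to the drawbar, 90 degrees apart, 10 mm thick, ends 48 mm from the centre, 25 mm free on both sides. Clockwise seen from its own +y end tightens: the arm on the clamp's -x side goes down. It needs 1/6 to 1/2 of a turn, different each time, and shifts up to 10 mm along -y. A clicking pawl stops it turning back.
- clamp_axis (a point): Fixed point on the drawbar's line over the clamp's origin, 60 mm up. The nut's feel while turned: 1 to 2 N at an arm's end running free; once the jaw pinches the block it gets steadily stiffer, about 1 N per click (32 clicks a turn). Right when just firm, 4 to 6 N at an arm's end; at 9 N it is too tight and closing the lever may crush the block. Held still after a click it pushes back less.
- lever (a joint): Angle of the cam lever about its upright pivot, rad: 0 open, straight out from the clamp (its -y); 1.7 closed on its stop, pointing along the clamp's -x. It closes clockwise seen from above. Nut slack: it swings with 1 N at the tip. Nut right: firm from the start, 5 to 10 N at the tip, easing towards the cam's crest at 1.4, past which it snaps on to its stop and stays.
- lever_pivot (a point): Pivot of the cam lever, on the drawbar's line at its -y end, 60 mm above the worktop. It shifts up to 5 mm outwards (the clamp's -y) as the lever closes.
- lever_tip (a point): Point in the middle of the lever's paddle end, 60 mm above the worktop, 78 mm from the pivot. Plain steel blade 8 to 9 mm thick, 16 to 20 mm high, its end 93 mm from the pivot; its middle plane runs 4.5 mm beside the pivot, on the side that is pushed when closing.
- block_center (a point): Centre of the brittle white ceramic sample block, 44 x 28 x 32 mm (the clamp's x, y, z), which stands upright and loose on the guide rods between the jaws, underside 66 mm, top 98 mm above the worktop. The jaws push it a few mm along the clamp's -y on to the rubber-backed steel face plate of the fixed jaw.
- block: The same ceramic block; origin at the centre of its underside, z up.
- cup: White sample cup with a lid standing by the clamp, 62 mm across, 66 mm high; origin under its centre. Leave alone.
- beaker: Glass beaker standing by the clamp, 54 mm across, 70 mm high; origin under its centre. Leave alone.
- dropper: Small dropper bottle with a black cap behind the clamp, 32 mm across, 76 mm high; origin under its centre. Leave alone.
There are look-alikes about, which are no part of the job. There is more than one size of the block; the job needs the smallest.

How it is judged:
On the way, in this order (a step that is already met when the one before it is completed fails the run):
1. the nut has been tightened until the block is pinched between the jaws (8 N or more) while the lever is no more than half closed (contact force between block and face_c0 above 8 N and value of joint lever below 0.85 rad), for 0.1 s.
2. the lever is fully closed with the block firmly clamped (contact force between block and face_c0 above 82 N and value of joint lever above 1.62 rad), for 0.2 s.
At the end, for the whole second after the job is handed in: The lever is fully closed on its stop (1.62 rad or more), the block is held upright (within 0.06 rad) at its seat height (centre 78 to 87 mm up) between the jaws with 82 to 145 N and is at rest (all of step 2 and contact force between block and face_c0 below 145 N and angle between block's own z axis and vertical below 0.06 rad and z of block_center in the frame of clamp between 0.078 and 0.087 m and linear speed of block below 0.01 m/s); the robot touches nothing.
It fails at once if the block is crushed: the jaws squeeze it with more than 160 N (contact force between block and face_c0 above 160 N).
It fails at once if a bystander (cup, beaker or dropper bottle) is pushed more than 20 mm (distance of any of cup, beaker, dropper from where it was at the start of the episode above 0.02 m).
It also fails if it takes over 53 s, if anything falls off the work surface, if the arm or the gripper's body presses on something with over 40 N, if the wrist force passes 120 N, or if a joint passes its speed limit or range.

## Working session

There is one attempt and no reset: what is moved stays moved. The work goes in short steps, Python scripts to look and compute and a shell command to move; the robot and the scene stay as the last step left them, time stands still between calls to the robot, and variables do not carry over. Pictures are saved under pics/ and viewed, at most 10 in all, crops included, and the job is handed in when it is done.

```bash
mkdir -p pics; cat > h.py <<'E'
import numpy as np, cv2
from scipy.spatial.transform import Rotation as R
from plant import get_state, viewer, sign_off, ctrl
def cam(n):
    p=viewer.camera_params(n)
    if 'hand_eye' in p:
        s=get_state(); T=np.eye(4); T[:3,:3]=R.from_quat(s['tcp_rot']).as_matrix(); T[:3,3]=s['eef_pos']
        T=T@np.array(p['hand_eye'])
    else:
        T=np.eye(4); a=np.array(p['attitude']); T[:3,:3]=R.from_quat(a).as_matrix() if a.size==4 else a; T[:3,3]=p['xyz']
    f=192/np.tan(np.radians(p['fov_y'])/2)
    return T,f,p['cx'],p['cy'],p['k1']
def ray(c,u,v):
    T,f,cx,cy,k=c; d=np.array([(u-cx)/f,(v-cy)/f]); s=d.copy()
    for _ in range(30): s=d/(1+k*(s@s))
    return T[:3,3],T[:3,:3]@np.array([s[0],-s[1],-1])
def atz(c,u,v,z):
    o,d=ray(c,u,v); return o+d*(z-o[2])/d[2]
def proj(c,P):
    T,f,cx,cy,k=c; q=T[:3,:3].T@(np.array(P)-T[:3,3]); s=np.array([q[0],-q[1]])/-q[2]; s=s*(1+k*(s@s)); return s*f+[cx,cy]
def tri(obs):
    A=np.zeros((3,3));b=np.zeros(3)
    for c,u,v in obs:
        o,d=ray(c,u,v); d/=np.linalg.norm(d); M=np.eye(3)-np.outer(d,d); A+=M;b+=M@o
    return np.linalg.solve(A,b)
E
python3 - <<'E'
from h import *
ims=[]
for n in ['scene','side','wrist']:
    im=viewer.read_camera(n); cv2.imwrite(f'pics/{n}0.png',im); ims.append(im)
    p=viewer.camera_params(n); print(n,{k:np.round(v,3).tolist() for k,v in p.items()})
    for t in ['nut_center','clamp_axis','lever_pivot','lever_tip','block_center','clamp','cup','beaker','dropper']:
        r=viewer.pinpoint(n,t); print(t,[(round(d['confidence'],2),round(d['xy'][0]*512),round(d['xy'][1]*384)) for d in r[:4]])
cv2.imwrite('pics/a.png',cv2.resize(np.vstack([np.hstack(ims[:2]),np.hstack([ims[2],ims[2]*0])]),(800,600),interpolation=cv2.INTER_AREA))
s=get_state();print(s)
E
```

```text
scene {'fov_y': 48.681, 'cx': 260.514, 'cy': 190.129, 'k1': -0.058, 'xyz': [0.169, -0.57, 0.818], 'attitude': [0.361, -0.1, -0.252, 0.892]}
nut_center [(0.77, 235, 166), (0.56, 249, 182), (0.55, 272, 231)]
clamp_axis [(0.86, 250, 185)]
lever_pivot [(0.71, 255, 210)]
lever_tip [(0.63, 271, 230)]
block_center [(0.74, 185, 195), (0.61, 191, 240), (0.48, 250, 183)]
clamp [(0.7, 245, 202)]
cup [(0.88, 310, 232), (0.37, 245, 204)]
beaker [(0.58, 248, 153)]
dropper [(0.76, 300, 197)]
side {'fov_y': 44.299, 'cx': 256.816, 'cy': 192.235, 'k1': 0.051, 'xyz': [0.288, -0.702, 0.721], 'attitude': [0.427, -0.069, -0.142, 0.89]}
nut_center [(0.58, 243, 171)]
clamp_axis [(0.7, 248, 188)]
lever_pivot [(0.7, 251, 213), (0.36, 249, 216)]
lever_tip [(0.8, 262, 242)]
block_center [(0.71, 172, 236), (0.71, 181, 199), (0.47, 251, 188)]
clamp [(0.71, 251, 211)]
cup [(0.85, 310, 255), (0.58, 249, 211)]
beaker [(0.94, 263, 168)]
dropper [(0.96, 310, 220)]
wrist {'fov_y': 66.445, 'cx': 255.488, 'cy': 187.101, 'k1': -0.068, 'hand_eye': [[0.001, 0.958, 0.287, 0.073], [1.0, -0.001, -0.001, 0.001], [-0.001, 0.287,
[... 302 characters left out ...]
5, 'qpos': array([-1.50003193e-01,  2.86327623e-01,  1.57669134e+00,  3.48069811e-06,
        1.27861445e+00, -1.49978833e-01]), 'dq': array([-0.00060112, -0.00152054,  0.00019758,  0.00083941,  0.00235529,
       -0.00106988]), 'joint_efforts': array([-7.44576791e-04, -4.05960345e+01, -2.92922920e+01, -2.32305183e-04,
        7.21018896e-04,  5.85863987e-06]), 'eef_pos': array([6.74986047e-01, 3.03869306e-05, 2.31311125e-01]), 'tcp_rot': array([ 7.07115748e-01,  7.07097814e-01, -1.07534343e-05, -1.73903544e-05]), 'contact_force': array([ 0.08490665,  0.46920162, -0.02084646]), 'wrist_torque': array([-0.04830996,  0.0098307 ,  0.00991928]), 'finger_force': 0.0, 'opening': 0.9990291726088804}
```

View pics/a.png

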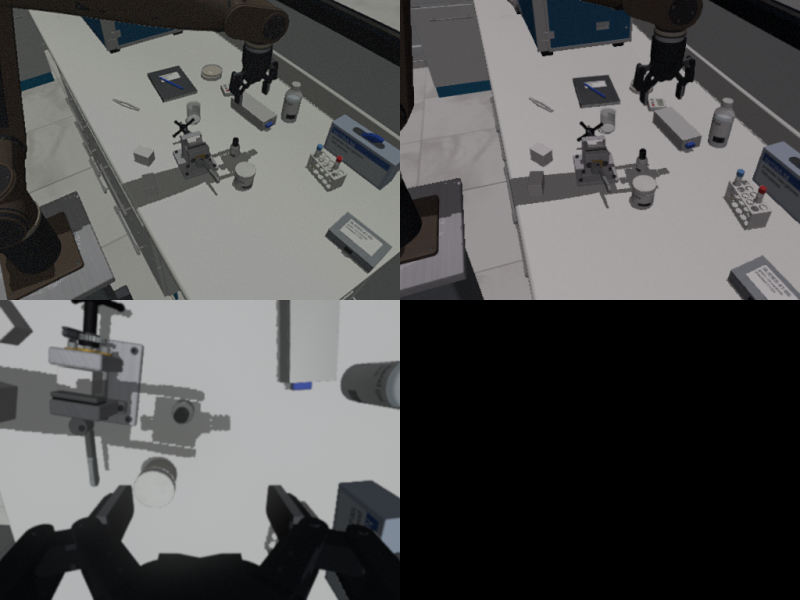

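The composite shows the clamp at about (195,155) in the scene view and (595,165) in the side view. The nut is on the far (+y) side and the lever points to -y. The cup stands at (245,175), the dropper at (235,148) and the beaker at (192,112). Loose blocks lie at (144,155) and, in the side view, (536,180). In the wrist view the image right is world +x and up is +y.

```bash
python3 - <<'E'
from h import *
S,D,W=cam('scene'),cam('side'),cam('wrist')
print('axis',tri([(S,250,185),(D,248,188),(W,109,89)]),tri([(S,250,185),(D,248,188)]))
print('piv',tri([(S,255,210),(D,251,213),(W,112,162)]),atz(W,112,162,.06))
print('tip',tri([(S,271,230),(D,262,242),(W,116,228)]),atz(W,116,228,.06))
print('nut',tri([(S,235,166),(D,243,171)]))
print('clamp',tri([(S,245,202),(D,251,211)]))
print('block',tri([(S,250,183),(D,251,188),(W,103,105)]))
print('cup',tri([(S,310,232),(D,310,255)]),atz(W,200,228,.066))
print('drop',tri([(S,300,197),(D,310,220)]),atz(W,234,142,.076));print('beak',atz(S,248,153,0),atz(D,263,168,0))
a=cv2.imread('pics/scene0.png')[130:270,190:330];b=cv2.imread('pics/side0.png')[140:280,190:330]
f=lambda x:cv2.resize(x,(400,400),interpolation=cv2.INTER_CUBIC)
cv2.imwrite('pics/b.png',np.hstack([f(a),f(b)]))
E
```

```text
axis [0.52882101 0.08267735 0.06996711] [0.5129761  0.04336022 0.10714473]
piv [0.51022507 0.0101283  0.05804281] [0.51699427 0.00755707 0.06      ]
tip [ 0.50630213 -0.06966359  0.05906919] [ 0.51045416 -0.07227636  0.06      ]
nut [0.53747291 0.1641175  0.06147089]
clamp [ 0.53680603  0.11092097 -0.02349296]
block [0.52754382 0.06921036 0.0842002 ]
cup [ 0.61208057 -0.07553588 -0.00842706] [ 0.6124544  -0.06871358  0.066     ]
drop [ 0.66707183  0.04569829 -0.02605483] [0.65426844 0.03132154 0.076     ]
beak [6.25104134e-01 2.51346882e-01 1.11022302e-16] [0.61590405 0.24307956 0.        ]
```

View pics/b.png

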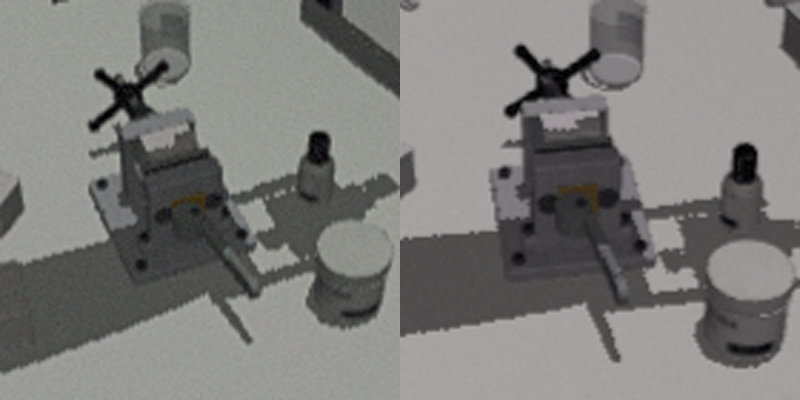

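The nut's four arms form an X, about 45° from level. The clamp is yawed about -7° and the block sits loose between the jaws. Candidates for the block are the one in the clamp (scene 250,183) and loose look-alikes at (185,195) and (191,240); only the one in the clamp matters. I'll move above the clamp and take a close look.

```bash
python3 -m handwheel '[[[0,0.035,-0.035,0,0],[0,0.035,-0.035,0,0],[0,0.035,-0.035,0,0],[0,0.025,-0.035,0,0],[0,0,0,0,0],[0,0,0,0,0]]]' 60; python3 - <<'E'
from h import *
W=cam('wrist'); im=viewer.read_camera('wrist'); cv2.imwrite('pics/w1.png',cv2.resize(im,(800,600)))
for t in ['nut_center','clamp_axis','lever_pivot','lever_tip','block_center','cup','beaker','dropper']:
    r=viewer.pinpoint('wrist',t); print(t,[(round(d['confidence'],2),round(d['xy'][0]*512),round(d['xy'][1]*384),np.round(atz(W,d['xy'][0]*512,d['xy'][1]*384,{'block_center':.082,'cup':0,'beaker':0,'dropper':0}.get(t,.06)),4).tolist()) for d in r[:3]])
s=get_state();print(s['time'],s['eef_pos'],s['contact_force'])
E
```

```text
time: 2.0
eef_pos: [0.5511, 0.114, 0.2313]
tcp_rot: [0.706, 0.708, -0.0, 0.0]
contact_force: [0.0, 0.4, -0.3]
opening: 0.147
finger_force: 0.0
nut_center [(0.59, 245, 113, [0.5411, 0.173, 0.06])]
clamp_axis [(0.72, 234, 195, [0.5278, 0.0837, 0.06])]
lever_pivot []
lever_tip []
block_center [(0.87, 118, 122, [0.4159, 0.1663, 0.082]), (0.75, 230, 211, [0.5249, 0.0721, 0.082])]
cup [(0.54, 328, 220, [0.6535, 0.0275, 0.0])]
beaker [(0.55, 319, 45, [0.627, 0.2508, 0.0])]
dropper [(0.9, 327, 223, [0.6529, 0.0224, 0.0])]
2.45 [0.55328623 0.11204092 0.23125358] [-0.05331462 -0.92307209  0.41173245]
```

View pics/w1.png

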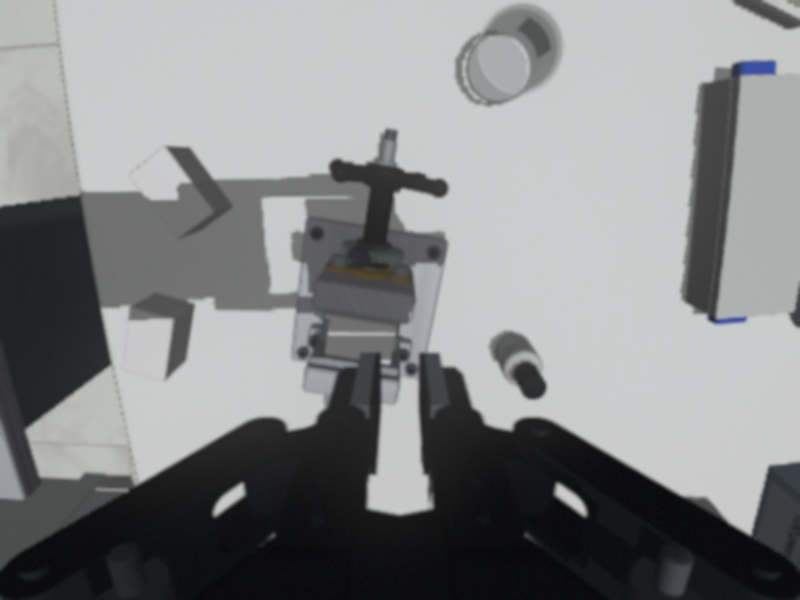

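Wrist view: nut centre at (383,178), with the upper arm ends at (340,168) and (440,188). The beaker is at (500,65) and the dropper at (520,370). Clamp yaw is about -9°. Next I'll work out the arm angles in the nut's plane and align the tool.

```bash
python3 - <<'E'
from h import *
W=cam('wrist');S,D=cam('scene'),cam('side')
c=np.array([.541,.173,.06]); y=np.radians(-9); ex=np.array([np.cos(y),np.sin(y),0]); ey=np.array([-np.sin(y),np.cos(y),0])
print('S/D of c',proj(S,c),proj(D,c))
def pl(C,u,v):
    o,d=ray(C,u,v); P=o+d*((c-o)@ey)/(d@ey); q=P-c; return q@ex,q[2],np.degrees(np.arctan2(q[2],q@ex)),np.hypot(q[2],q@ex)
k=1/1.5625
for n,C,u,v in [('wL',W,340*k,168*k),('wR',W,440*k,188*k),('wC',W,383*k,178*k)]+[('s'+str(i),S,190+a*.35,130+b*.35) for i,(a,b) in enumerate([(98,75),(165,66),(94,126),(129,97)])]+[('d'+str(i),D,190+(a-400)*.35,140+b*.35) for i,(a,b) in enumerate([(521,50),(595,56),(511,108),(551,83)])]: print(n,np.round(pl(C,u,v),3))
E
python3 -m handwheel '[[[0,0,0,0,4.5],[0,0,0,0,4.5]]]'
```

```text
S/D of c [234.87803751 163.47838484] [242.91071677 169.63221581]
wL [-2.60000e-02 -0.00000e+00 -1.79326e+02  2.60000e-02]
wR [3.7000e-02 4.8000e-02 5.2439e+01 6.1000e-02]
wC [4.0000e-03 4.0000e-02 8.4295e+01 4.1000e-02]
s0 [-2.70000e-02  3.50000e-02  1.28021e+02  4.40000e-02]
s1 [3.7000e-02 2.4000e-02 3.2587e+01 4.4000e-02]
s2 [-3.50000e-02 -2.60000e-02 -1.43789e+02  4.40000e-02]
s3 [ 1.0000e-03 -2.0000e-03 -7.0844e+01  2.0000e-03]
d0 [-2.40000e-02  3.80000e-02  1.22711e+02  4.50000e-02]
d1 [3.7000e-02 2.5000e-02 3.4077e+01 4.5000e-02]
d2 [-3.40000e-02 -2.00000e-02 -1.49482e+02  4.00000e-02]
d3 [-0.0000e+00  2.0000e-03  9.3851e+01  2.0000e-03]
time: 2.62
eef_pos: [0.553, 0.1123, 0.2312]
tcp_rot: [0.762, 0.648, -0.0, -0.0]
contact_force: [0.7, 0.3, 0.2]
opening: 0.002
finger_force: 0.0
```

```bash
python3 -m handwheel '[[[0,0.029,0.020,0,0],[0,0.029,0.020,0,0],[0,0,0,0.04,0],[0,0,0,0.04,0],[0,0,0,0.036,0],[0,0,0,0.030,0],[0,0,0,0,0],[0,0,0,0,0]]]'; cat >> h.py <<'E'
c0=np.array([.541,.173,.06]); yw=np.radians(-9); ex=np.array([np.cos(yw),np.sin(yw),0]); ey=np.array([-np.sin(yw),np.cos(yw),0])
def rel():
    s=get_state(); q=s['eef_pos']-c0; f=s['contact_force']
    print('t',round(s['time'],2),'rel x,y,z mm',np.round(1000*np.array([q@ex,q@ey,q[2]]),1),'F',np.round([f@ex,f@ey,f[2]],2))
E
python3 -c "
from h import *
rel()
im=viewer.read_camera('wrist'); cv2.imwrite('pics/w2.png',cv2.resize(im,(800,600)));rel()"
```

```text
time: 3.28
eef_pos: [0.6, 0.1633, 0.0834]
tcp_rot: [0.761, 0.649, -0.002, -0.001]
contact_force: [0.1, 0.1, 0.4]
opening: 0.001
finger_force: 0.0
t 3.28 rel x,y,z mm [59.8 -0.4 23.4] F [0.11 0.15 0.35]
t 3.33 rel x,y,z mm [61.8  0.2 26.2] F [-0.17 -0.69 -0.2 ]
```

View pics/w2.png

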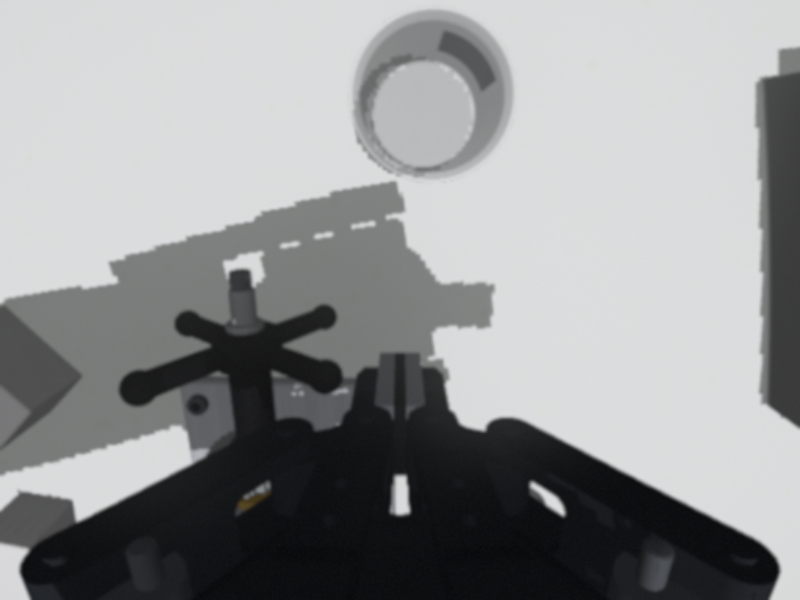

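The shut fingertips are at (400,355) and the upper-right arm's end at (325,375), level with them along the drawbar. I'll sweep toward clamp -x and feel the force.

```bash
python3 -m handwheel '[[[0,0,-0.004,0.004,0],[0,0,-0.004,0,0],[0,0,-0.004,0,0],[0,0,-0.004,0,0],[0,0,-0.004,0,0]]]' >/dev/null; python3 -c "
from h import *
rel()"; python3 -m handwheel '[[[0,0,-0.004,0,0],[0,0,-0.004,0,0],[0,0,-0.004,0,0]]]' >/dev/null; python3 -c "
from h import *
rel()";  python3 -m handwheel '[[[0,0,-0.004,0,0],[0,0,-0.004,0,0],[0,0,-0.004,0,0]]]' >/dev/null; python3 -c "
from h import *
rel()"
```

```text
t 3.75 rel x,y,z mm [42.9  0.6 23.3] F [ 6.71 -0.02  2.81]
t 4.0 rel x,y,z mm [37.5  0.7 27.8] F [14.43 -2.51  9.78]
t 4.25 rel x,y,z mm [28.5  1.7 31.2] F [13.62 -4.79 23.03]
```

The tip rode up over the arm's end because it was too high. I'll back off, go lower and push again.

```bash
python3 -m handwheel '[[[0,0,0.02,0,0],[0,0,0.022,0,0],[0,0,0,0.012,0],[0,0,0,0,0]]]' >/dev/null; python3 -c "
from h import *
rel()
im=viewer.read_camera('side'); im2=viewer.read_camera('scene'); f=lambda x:cv2.resize(x,(400,400),interpolation=cv2.INTER_CUBIC)
cv2.imwrite('pics/c.png',np.hstack([f(im2[130:210,195:275]),f(im[140:220,205:285])]))"
```

```text
t 4.58 rel x,y,z mm [57.9 -0.3  7.5] F [-0.56 -0.37 -0.1 ]
```

View pics/c.png

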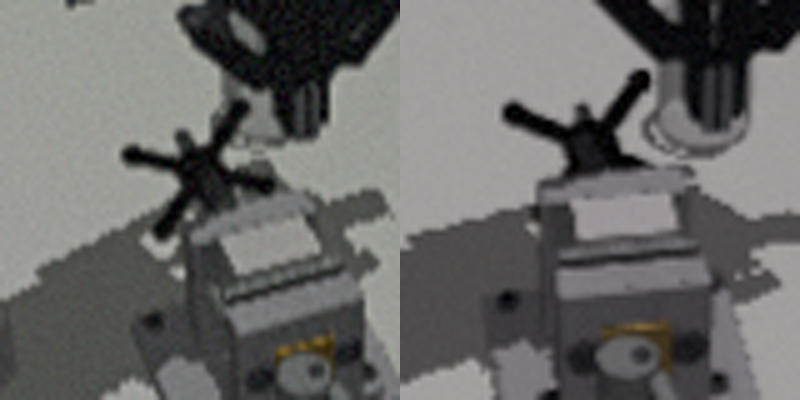

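The nut turned about 25°: the arm that was at 34° now stands at about 57° (side view 640,78; scene view 240,107). I'll continue with the tip about 24 mm above the axis.

```bash
python3 -m handwheel '[[[0,0,-0.006,-0.015,0],[0,0,-0.007,0,0],[0,0,-0.005,0,0],[0,0,-0.004,0,0]]]' >/dev/null; python3 -c "
from h import *
rel()"; python3 -m handwheel '[[[0,0,-0.004,0,0],[0,0,-0.004,0,0]]]' >/dev/null; python3 -c "
from h import *
rel()";  python3 -m handwheel '[[[0,0,-0.004,0,0],[0,0,-0.004,0,0]]]' >/dev/null; python3 -c "
from h import *
rel()"
```

```text
t 5.02 rel x,y,z mm [37.7  0.6 25.3] F [ 5.64 -1.01  4.16]
t 5.18 rel x,y,z mm [32.8  0.5 27.5] F [ 6.35 -1.66  8.99]
t 5.35 rel x,y,z mm [22.1  0.5 25.6] F [ 2.15 -0.08  1.8 ]
```

```bash
for i in 1 2 3 4; do python3 -m handwheel '[[[0,0,-0.003,0,0],[0,0,-0.003,0,0]]]' >/dev/null; python3 -c "
from h import *
rel()"; done
```

```text
t 5.52 rel x,y,z mm [14.3  0.2 23.9] F [3.15 0.29 2.52]
t 5.68 rel x,y,z mm [ 8.5 -0.1 23.9] F [ 2.61 -0.98  1.65]
t 5.85 rel x,y,z mm [ 2.4 -0.2 23.6] F [ 3.85 -1.77 -0.44]
t 6.02 rel x,y,z mm [-3.3  0.2 24. ] F [ 2.07 -1.09 -0.99]
```

```bash
for i in 1 2; do python3 -m handwheel '[[[0,0,-0.003,0,0],[0,0,-0.003,0,0]]]' >/dev/null; python3 -c "
from h import *
rel()"; done; python3 -m handwheel '[[[0,0,0.005,-0.03,0],[0,0,0,-0.04,0],[0,0,0.04,0,0],[0,0,0.036,0.03,0],[0,0,0,0.035,0],[0,0,0,0,0]]]'; python3 -c "
from h import *
rel()
im=viewer.read_camera('side'); im2=viewer.read_camera('scene'); f=lambda x:cv2.resize(x,(400,400),interpolation=cv2.INTER_CUBIC)
cv2.imwrite('pics/d.png',np.hstack([f(im2[130:210,195:275]),f(im[140:220,205:285])]))"
```

```text
t 6.18 rel x,y,z mm [-9.1  0.3 24.4] F [ 4.81 -0.65 -0.43]
t 6.35 rel x,y,z mm [-15.1   0.4  24.6] F [ 4.   -0.83  1.61]
time: 6.85
eef_pos: [0.5968, 0.1629, 0.085]
tcp_rot: [0.761, 0.649, -0.007, -0.005]
contact_force: [-2.0, 0.1, -3.1]
opening: 0.002
finger_force: 0.0
t 6.85 rel x,y,z mm [56.7 -1.2 25. ] F [-2.04 -0.17 -3.08]
```

View pics/d.png

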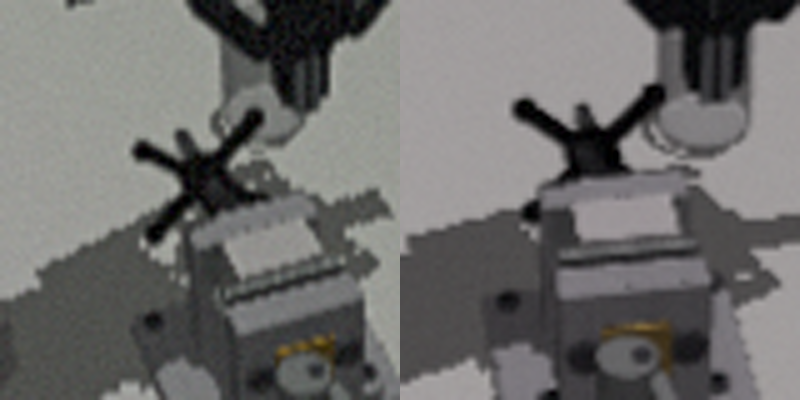

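The next upper-right arm stands at about 48° (side view 655,93). The nut has turned about 105° in all and run nearly free. I'll start the second stroke, shifting 5 mm along -y to follow it.

```bash
python3 -m handwheel '[[[0,-0.005,-0.006,0.003,0],[0,0,-0.003,0,0]]]' >/dev/null; for i in 1 2 3 4 5; do python3 -c "
from h import *
rel()"; python3 -m handwheel '[[[0,0,-0.003,0,0],[0,0,-0.003,0,0]]]' >/dev/null;  done;python3 -c "
from h import *
rel()"
```

```text
t 7.12 rel x,y,z mm [52.1 -4.9 30.6] F [-0.81  0.52 -0.34]
t 7.28 rel x,y,z mm [46.8 -4.5 31.2] F [0.42 0.84 0.54]
t 7.45 rel x,y,z mm [40.9 -4.6 30.5] F [-0.    0.33  0.65]
t 7.62 rel x,y,z mm [36.9 -4.5 31. ] F [ 5.72 -0.89  2.29]
t 7.78 rel x,y,z mm [33.7 -4.5 33. ] F [ 8.55 -1.21  6.02]
t 7.95 rel x,y,z mm [28.6 -4.  34.1] F [ 7.94 -1.3   8.85]
```

```bash
cat >> h.py <<'E'
def feel():
    s=get_state(); q=s['eef_pos']-c0; f=s['contact_force']; X=1000*(q@ex)-8; Z=1000*q[2]; fx,fz=f@ex,f[2]
    if X>5: cx,cz=X,max(Z,np.sqrt(max(43**2-(X-5)**2,0))); a=np.degrees(np.arccos(np.clip((X-5)/43,-1,1)))
    else: cx,cz=X,Z; r=np.hypot(X,Z); a=np.degrees(np.arctan2(Z,X)+np.arcsin(5/r))
    print('t %.2f x %.1f z %.1f F %.1f %.1f arm~%.0f  Fend %.1f'%(s['time'],X+8,Z,fx,fz,a,(cz*fx-cx*fz)/48))
E
python3 -c "
from h import *
feel()"; for i in 1 2 3; do python3 -m handwheel '[[[0,0,-0.002,0,0],[0,0,-0.002,0,0]]]' >/dev/null; python3 -c "
from h import *
feel()"; done
```

```text
t 7.95 x 28.6 z 34.1 F 7.9 8.9 arm~69  Fend 2.8
t 8.12 x 25.8 z 35.4 F 8.4 10.6 arm~73  Fend 3.3
t 8.28 x 22.9 z 36.4 F 8.1 12.2 arm~77  Fend 3.3
t 8.45 x 19.2 z 37.1 F 8.0 14.8 arm~82  Fend 3.7
```

The tip is riding high again, so I'll back off, lower it and resume.

```bash
python3 -m handwheel '[[[0,0,0.02,0,0],[0,0,0.01,0.014,0],[0,0,0,0,0]]]' >/dev/null; python3 -c "
from h import *
feel()
im=viewer.read_camera('side'); im2=viewer.read_camera('scene'); f=lambda x:cv2.resize(x,(400,400),interpolation=cv2.INTER_CUBIC)
cv2.imwrite('pics/e.png',np.hstack([f(im2[130:210,195:275]),f(im[140:220,205:285])]))
feel()"
```

```text
t 8.70 x 41.6 z 14.7 F -0.9 -0.1 arm~48  Fend -0.6
t 8.80 x 39.7 z 14.5 F -1.2 -0.3 arm~52  Fend -0.6
```

View pics/e.png

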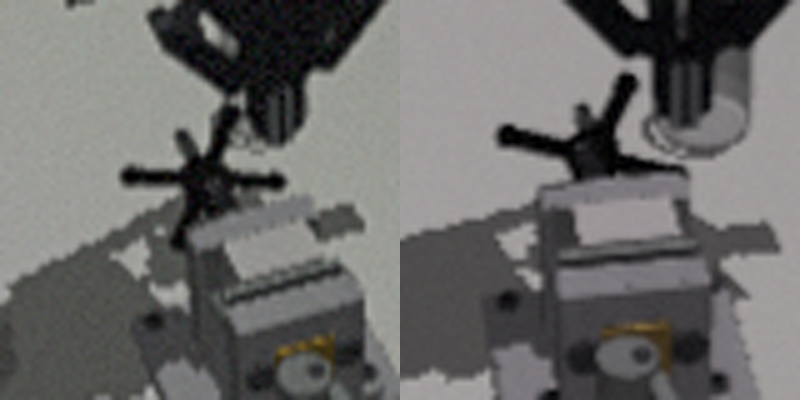

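The arm now stands at about 67° (side view, hub 598,148 to end 628,82), about 125° turned in all. I'll push with the lower tip.

```bash
python3 -m handwheel '[[[0,0,-0.004,0,0],[0,0,-0.003,0,0]]]' >/dev/null; for i in 1 2 3 4 5; do python3 -c "
from h import *
feel()"; python3 -m handwheel '[[[0,0,-0.002,0,0],[0,0,-0.002,0,0]]]' >/dev/null;  done;python3 -c "
from h import *
feel()"
```

```text
t 8.97 x 32.8 z 15.4 F 1.6 0.6 arm~63  Fend 1.0
t 9.13 x 30.5 z 16.5 F 3.6 1.5 arm~66  Fend 2.3
t 9.30 x 27.6 z 17.2 F 4.8 3.5 arm~70  Fend 2.6
t 9.47 x 23.4 z 17.1 F 6.0 3.5 arm~76  Fend 4.1
t 9.63 x 19.7 z 17.2 F 6.0 4.2 arm~81  Fend 4.3
t 9.80 x 15.5 z 17.0 F 6.1 4.1 arm~87  Fend 4.8
```

```bash
python3 -m handwheel '[[[0,0,0.008,0,0],[0,0,0.002,-0.020,0],[0,0,-0.004,0,0],[0,0,-0.002,0,0]]]' >/dev/null; for i in 1 2 3 4; do python3 -c "
from h import *
feel()"; python3 -m handwheel '[[[0,0,-0.0015,0,0]]]' >/dev/null;  done;python3 -c "
from h import *
feel()"
```

```text
t 10.13 x 17.0 z 35.1 F -0.6 -0.8 arm~85  Fend -0.4
t 10.22 x 15.3 z 34.4 F 2.6 0.9 arm~87  Fend 2.2
t 10.30 x 14.6 z 34.7 F 3.9 -0.6 arm~88  Fend 3.6
t 10.38 x 13.7 z 35.0 F 4.0 -0.6 arm~89  Fend 3.7
t 10.47 x 12.5 z 35.4 F 5.2 -0.0 arm~91  Fend 3.8
```

```bash
for i in 1 2 3; do python3 -m handwheel '[[[0,0,-0.0015,0,0]]]' >/dev/null; python3 -c "
from h import *
feel()";  done
```

```text
t 10.55 x 11.1 z 35.7 F 4.8 -1.6 arm~93  Fend 3.7
t 10.63 x 9.6 z 35.8 F 4.7 -0.8 arm~95  Fend 3.5
t 10.72 x 8.0 z 35.9 F 4.9 -0.1 arm~98  Fend 3.7
```

```bash
for i in 1 2 3 4 5; do python3 -m handwheel '[[[0,0,-0.002,0,0]]]' >/dev/null; python3 -c "
from h import *
feel()";  done
```

```text
t 10.80 x 5.8 z 35.9 F 5.3 0.3 arm~102  Fend 4.0
t 10.88 x 4.0 z 36.0 F 5.6 0.5 arm~104  Fend 4.2
t 10.97 x 2.3 z 36.3 F 5.8 1.3 arm~107  Fend 4.5
t 11.05 x 0.5 z 36.7 F 5.4 3.6 arm~109  Fend 4.7
t 11.13 x -1.4 z 37.2 F 4.1 3.8 arm~112  Fend 3.9
```

The nut feels just firm, about 4.5 N. I'll check with the lever: up, over, and down on its +x side with 10 mm clearance.

```bash
python3 -m handwheel '[[[0,0,0.004,-0.03,0],[0,0,0,-0.035,0],[0,-0.039,0.005,0,0],[0,-0.039,0.005,0,0],[0,-0.039,0.005,0,0],[0,-0.039,0.005,0,0],[0,-0.039,0.005,0,0],[0,-0.039,0.005,0,0],[0,0,0,0,0],[0,0,0,0,0]]]'; cat >> h.py <<'E'
P=np.array([.516,.008,0])
def lev():
    s=get_state(); q=s['eef_pos']-P; f=s['contact_force']; M=R.from_quat(s['tcp_rot']).as_matrix()
    tx,ty=M[:,0],M[:,1]; print('t %.2f tool-frame from pivot x %.1f y %.1f z %.1f spin %.1f F x %.1f y %.1f z %.1f'%(s['time'],1000*q@tx,1000*q@ty,1000*s['eef_pos'][2],np.degrees(np.arctan2(tx[0],tx[1])),f@tx,f@ty,f[2]))
E
python3 -c "
from h import *
lev()
im=viewer.read_camera('wrist'); cv2.imwrite('pics/w3.png',cv2.resize(im,(800,600)))"
```

```text
time: 11.97
eef_pos: [0.5326, -0.0686, 0.1593]
tcp_rot: [0.762, 0.648, -0.001, -0.003]
contact_force: [0.4, 0.9, 0.3]
opening: 0.001
finger_force: 0.0
t 11.97 tool-frame from pivot x -72.6 y 27.8 z 159.3 spin 9.2 F x 1.0 y 0.2 z 0.3
```

View pics/w3.png

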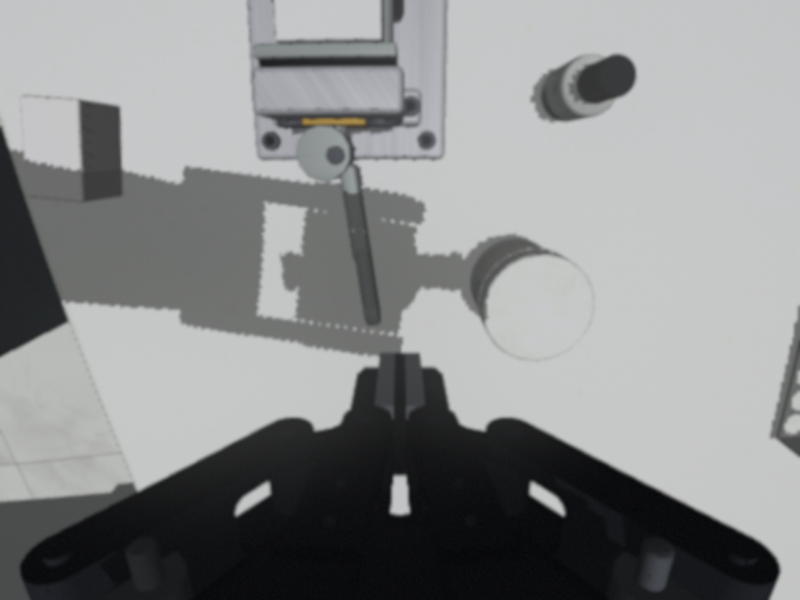

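Wrist view: pivot pin at (336,155), lever end at (373,320), cup at (538,305). I'll compute these positions in the tool frame.

```bash
python3 -c "
from h import *
W=cam('wrist');s=get_state();M=R.from_quat(s['tcp_rot']).as_matrix()
for n,u,v,z in [('pin',336,155,.072),('end',373,320,.07),('mid',362,250,.07),('cup',538,305,.066)]:
    p=atz(W,u*.64,v*.64,z); print(n,np.round(p,4),np.round(1000*M.T@(p-s['eef_pos']),1)[:2])"
```

```text
pin [0.5149 0.0101 0.072 ] [ 73.4 -29.6]
end [ 0.5178 -0.0772  0.07  ] [-12.3 -13. ]
mid [ 0.5188 -0.0385  0.07  ] [ 26.1 -18.1]
cup [ 0.6077 -0.0841  0.066 ] [-4.9 76.9]
```

```bash
python3 -m handwheel '[[[0,0,0.012,0,0],[0,0,0,0.038,0],[0,0,0,0.038,0],[0,0,0,0.038,0],[0,0,0,0,0],[0,0,-0.006,0,0],[0,0,-0.003,0,0]]]' >/dev/null; for i in 1 2 3 4 5; do python3 -c "
from h import *
lev()"; python3 -m handwheel '[[[0,0,-0.003,0,0]]]' >/dev/null; done;  python3 -c "
from h import *
lev()"
```

```text
t 12.60 tool-frame from pivot x -70.9 y 33.2 z 48.0 spin 8.9 F x -0.2 y -0.3 z -0.0
t 12.68 tool-frame from pivot x -71.5 y 31.9 z 49.6 spin 8.9 F x -0.4 y -0.2 z 0.5
t 12.77 tool-frame from pivot x -71.9 y 29.3 z 49.7 spin 9.0 F x -0.5 y 2.2 z 0.8
t 12.85 tool-frame from pivot x -72.3 y 27.8 z 49.8 spin 9.0 F x -0.3 y 6.4 z -0.5
t 12.93 tool-frame from pivot x -72.8 y 26.0 z 49.9 spin 9.0 F x -2.5 y 7.9 z -0.9
t 13.02 tool-frame from pivot x -73.4 y 23.5 z 50.0 spin 9.0 F x -2.3 y 9.0 z -1.0
```

The lever meets firm resistance, about 8 N, so the nut is right. Now I'll swing it along its arc.

```bash
python3 -m handwheel '[[[0,-0.001,-0.0075,0.004,6],[0,-0.0018,-0.0075,0,6]]]' >/dev/null; for i in 1 2 3; do python3 -c "
from h import *
lev()"; python3 -m handwheel '[[[0,-0.0018,-0.0075,0,6],[0,-0.0018,-0.0075,0,6]]]' >/dev/null; done;  python3 -c "
from h import *
lev()"
```

```text
t 13.18 tool-frame from pivot x -72.9 y 26.6 z 47.1 spin 21.2 F x -4.9 y 8.8 z 1.1
t 13.35 tool-frame from pivot x -73.2 y 28.7 z 47.5 spin 33.1 F x -8.8 y 16.1 z -0.9
t 13.52 tool-frame from pivot x -72.5 y 28.1 z 47.2 spin 45.1 F x -6.5 y 11.2 z 2.2
t 13.68 tool-frame from pivot x -72.4 y 26.5 z 46.4 spin 57.1 F x -10.0 y 14.1 z 4.0
```

```bash
for i in 1 2; do python3 -m handwheel '[[[0,0,0,0,0]]]' >/dev/null; python3 -c "
from h import *
lev()"; done; for i in 1 2; do python3 -m handwheel '[[[0,-0.0005,-0.003,0,2],[0,-0.0005,-0.003,0,2]]]' >/dev/null; python3 -c "
from h import *
lev()"; done
```

```text
t 13.77 tool-frame from pivot x -72.5 y 25.0 z 46.0 spin 57.1 F x -5.2 y 9.2 z 2.1
t 13.85 tool-frame from pivot x -72.4 y 24.6 z 45.9 spin 56.9 F x -5.2 y 8.4 z 2.9
t 14.02 tool-frame from pivot x -72.3 y 25.9 z 46.1 spin 60.8 F x -5.3 y 10.9 z 0.6
t 14.18 tool-frame from pivot x -72.5 y 22.9 z 45.5 spin 64.9 F x -9.3 y 15.9 z 3.4
```

```bash
for i in 1 2 3 4; do python3 -m handwheel '[[[0,-0.0012,-0.0055,0,4],[0,-0.0012,-0.0055,0,4]]]' >/dev/null; python3 -c "
from h import *
lev()"; done
```

```text
t 14.35 tool-frame from pivot x -71.9 y 19.7 z 44.7 spin 73.2 F x -0.0 y 1.5 z 0.2
t 14.52 tool-frame from pivot x -73.0 y 17.2 z 43.9 spin 81.2 F x 0.7 y 0.3 z -0.2
t 14.68 tool-frame from pivot x -73.8 y 15.9 z 43.6 spin 89.2 F x 0.6 y -0.3 z 0.2
t 14.85 tool-frame from pivot x -73.4 y 19.8 z 44.0 spin 96.8 F x 0.5 y 32.7 z -3.3
```

Resistance vanished past the crest, and the tool then met the stop. I'll back off and look.

```bash
python3 -m handwheel '[[[0,0,0.015,0,0],[0,0,0.02,0,0],[0,0,0,-0.04,0],[0,0,0,-0.04,0],[0,0.0,0.03,-0.04,0],[0,0,0,0,0]]]'; python3 -c "
from h import *
lev(); ims=[]
for n in ['scene','side','wrist']:
    im=viewer.read_camera(n); ims.append(im)
    for t in ['lever_pivot','lever_tip','block_center']:
        r=viewer.pinpoint(n,t); C=cam(n); print(n,t,[(round(d['confidence'],2),np.round(atz(C,d['xy'][0]*512,d['xy'][1]*384,.082 if 'bl' in t else .06),3).tolist()) for d in r[:3]])
f=lambda x:cv2.resize(x,(400,300),interpolation=cv2.INTER_CUBIC)
cv2.imwrite('pics/g.png',np.vstack([np.hstack([f(ims[0][140:245,190:330]),f(ims[1][150:255,190:330])]),np.hstack([f(ims[2]),f(ims[2][96:240,128:320])])]))"
```

```text
time: 15.35
eef_pos: [0.4374, -0.0611, 0.1649]
tcp_rot: [0.998, -0.062, 0.008, 0.003]
contact_force: [0.9, -0.1, 1.4]
opening: 0.004
finger_force: 0.0
t 15.35 tool-frame from pivot x -67.0 y 79.2 z 164.9 spin 97.1 F x 0.9 y 0.0 z 1.4
scene lever_pivot [(0.91, [0.511, 0.011, 0.06])]
scene lever_tip [(0.69, [0.436, 0.025, 0.06])]
scene block_center [(0.81, [0.335, -0.006, 0.082]), (0.67, [0.375, 0.112, 0.082]), (0.45, [0.527, 0.072, 0.082])]
side lever_pivot [(0.92, [0.51, 0.005, 0.06]), (0.18, [0.583, -0.139, 0.06])]
side lever_tip [(0.95, [0.436, 0.021, 0.06])]
side block_center [(0.86, [0.376, 0.097, 0.082]), (0.64, [0.344, -0.021, 0.082]), (0.56, [0.529, 0.058, 0.082])]
wrist lever_pivot [(0.84, [0.513, 0.005, 0.06]), (0.72, [0.527, 0.069, 0.06])]
wrist lever_tip [(0.76, [0.435, 0.025, 0.06])]
wrist block_center [(0.89, [0.526, 0.068, 0.082]), (0.85, [0.381, 0.02, 0.082]), (0.79, [0.411, 0.115, 0.082])]
```

View pics/g.png

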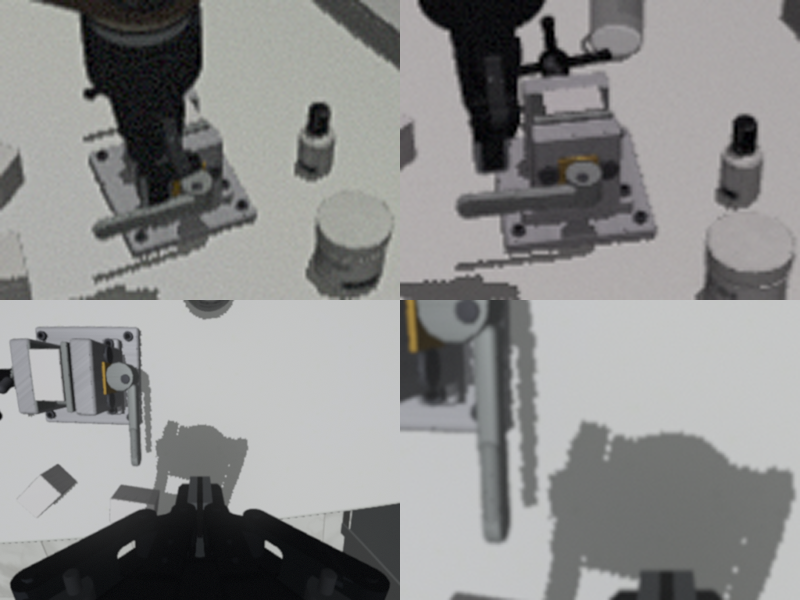

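The lever is on its stop (tip at wrist (135,462), about 96° closed). The block sits between the jaws, the bystanders are where they were, and the arm is clear. Handing in.

```bash
python3 -c "
from plant import sign_off; print(sign_off())"
```

```text
the job is handed in; nothing more can be done
None
```

I tightened the nut to about 4.5 N and closed the lever onto its stop; the job is handed in with the block between the jaws and the cup, beaker and dropper undisturbed. I couldn't measure the final clamp force, and the lever took up to 15 N against the 5–10 N expected, so it may be on the tight side.

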